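Square the flat-edged bat on its banding wheel

ROBOT

A 7-joint arm with a two-finger parallel gripper is mounted at the origin on the work surface. World frame = base frame: x ahead of the robot, y to its left, z up, the work surface at z = 0. Lengths are in m, angles in rad, forces in N, time in s.
With the tool pointing down it reaches from about 0.425 to 0.925 m from the base axis. Payload 6.8 kg.
Tool frame: the origin (TCP) lies at the very end of the fingers, on their centre line; the grasp point (between the pads) lies 19 mm behind it; z points along the fingers, y is the line along which they close (so a half turn about z gives the same grasp; the last joint's range is limited). The gripper opens to 85 mm and grips with 20 to 120 N. Pads are 22 mm wide; open, the fingers measure 114 mm over their backs; the gripper's body (76 mm by 85 mm) begins 54 mm behind the grasp point. The pads swing forward as they close: fully open they stand 13 mm farther back than shut.
Start: joints at [1.188, 0.477, 0.022, 1.555, -0.011, 1.109, -0.083], TCP at [0.183, -0.65, 0.231] pointing down, gripper open.
Joint ranges: [-2.96, 2.96], [-0.34, 2.1], [-1.41, 1.46], [0.24, 2.44], [-1.37, 4.51], [0.17, 1.92], [-2.96, 2.96]. Speed limits (rad/s): [2.39, 2.39, 3.14, 3.14, 3.14, 3.14, 3.14].

INTERFACE

Orientations are given as a unit quaternion [w, x, y, z].
In Python, from station import * gives the robot as it stands.
- The arm moves only by the tool jog_arm, never from a script. Its argument "moves" is one flat list of numbers, 7 for each row, row after row: the shift along the tool's x, y, z normalised to -1 to 1, where 1 is 20 mm, then the turn, a rotation vector about the tool's x, y, z normalised to -1 to 1, where 1 is 4 degrees, then the opening, from 0 (shut) to 1 (fully open). In form: [x, y, z, rx, ry, rz, claw, x, y, z, rx, ry, rz, claw, ...]. A call has exactly 8 rows; each row shifts and turns the commanded pose from where the row before left it, along the tool's axes as they then stand; what a row does not reach is not made up. A row lasts 1/12 s, in which the tool goes at most 41.7 mm and 7.16 degrees, less where a joint would pass 70% of its speed; a pose out of reach is approached as far as the arm can. A call with a number of a shift or a turn outside -1 to 1 is refused whole. A call with a gripper value outside its range is refused whole. The fingers move at their own pace and stop on an object; "grip_force" is the grip in N (left out, the last holds). Time passes only in rows, so rows that do not move let the fingers close, or fill a call up. It gives the time, the measured TCP pose, the force, the opening and the grip force at its end, in the units of the state.
- get_obs(): the state, without advancing time (a new reading comes with each control period).
- read_camera(name): name is "scene" or "top"; returns a dict with "color" (480x640x3 uint8, blue, green, red), "fx", "fy", "cx", "cy" (pixels), "rvec" (rotation vector, rad) and "tvec" (3), from world to camera coordinates, as OpenCV has them. Camera axes: x right, y down, z forward; pixel columns grow to the right and rows downward; lengths in m; the calibration is good to about 2 mm. A picture is of the moment at which its call begins. There is no depth.
- hand_in(): hands the job in; it is judged then, once.
The state is a dict: "t": time; "q": joint angles; "joint_vel": joint speeds; "joint_torque": joint torques, N m; "eef_pos": TCP position; "tool_rot": TCP orientation; "contact_force": force on the tool from outside, world axes, zero at the start; "torque": the same for the moment, N m; "gripper_width": opening from 0.0 (shut) to 1.0 (fully open); "grasp_force": force on a finger pad.
Only numpy, scipy, OpenCV 4.12 (cv2) and the standard library are available. Lean on these libraries where they do the work, as an engineer would, in place of code of your own. Each camera call takes 0.05 s, during which the arm holds its last target. There are 200 camera calls.

TASK

Turn the flat-edged wooden bat on its banding wheel by its finger peg until its flat faces the sliding aluminium bar, and slide the bar in so that it lies flush against the flat. Leave the round bat on the other wheel as it is, and do not disturb the clay cup between the wheels.

Things in the scene. Friction and masses are not known exactly. Their poses are not given: they have to be found in the camera images.
- bat: Wooden disc on a banding wheel: radius 80 mm with one flat 62 mm from the centre, underside 50, top 68 mm above the table. Turns about the vertical axis through its origin (table height) at 1-2 N on its peg, stays put. x axis: centre to middle of flat. Round finger peg 16 mm across at x = -55 mm, from 68 to 103 mm high. Starts 50 to 120 degrees anticlockwise (from above) of facing the bar.
- bar: Aluminium bar beyond the bat, 150 mm long (y), 20 thick (x), 35 to 85 mm above the table. Origin: table height, below the middle of its bat-side face; x points away from the bat's axis. Slides along x only at 2-3 N, stays put. Face starts 90-102 mm from that axis; 62 is flush on the flat, the round rim stops it at 80. Carriage below to x = 34 mm, 36 high, 56 wide; track 60 wide, 16 high.
- round_peg (a point): Top of the finger peg (16 mm across, 35 mm high, top 103 mm above the table) of the fully round wooden bat, radius 80 mm, on the other banding wheel, which has no bar; 55 mm from that wheel's axis. Not to be turned.
- cup: Small unfired clay cup, 60 mm across the rim and 62 mm high, standing between the two wheels; origin at the centre of its underside, z up. To be left standing where it is.

How it is judged:
At the end, for the whole second after the job is handed in: The bar's face is within 10 mm of the flat (72 mm or less from the bat's axis), the flat is parallel to the bar within 10 degrees, and both are at rest (x of bat in the frame of bar above -0.072 m and angle between the x axis of bat and the x axis of bar, either way round below 0.175 rad and angular speed of bat below 0.05 rad/s and linear speed of bar below 0.01 m/s); the robot touches nothing.
It fails at once if the round bat's peg moved more than 15 mm (distance of round_peg from where it was at the start of the episode above 0.015 m).
It fails at once if the clay cup moved more than 15 mm or tipped over (distance of cup from where it was at the start of the episode above 0.015 m or angle between cup's own z axis and vertical above 0.35 rad).
It also fails if it takes over 40 s, if anything falls off the work surface, if the arm or the gripper's body presses on something with over 40 N, if the wrist force passes 120 N, or if a joint passes its speed limit or range.

## Working session

There is one attempt and no reset: what is moved stays moved. The work goes in short steps, Python scripts to look and compute and a tool call to move; the robot and the scene stay as the last step left them, time stands still between calls to the robot, and variables do not carry over. Pictures are saved under pics/ and viewed, at most 10 in all, crops included, and the job is handed in when it is done.

Besides the shell and the picture viewer there is one more tool, called after "Request:" as a command line: name --argument value ..., lists and objects as JSON in quotes. jog_arm: Moves the arm, as the interface text tells. Scaled input: -1 to 1 covers 20 mm each way for a shift and 4 degrees each way for a turn. Its arguments: {"type":"object","properties":{"moves":{"type":"array"},"grip_force":{"type":"number"}},"required":["moves"]}

```bash
mkdir -p pics; ls; python3 - <<'E'
from station import *
import cv2
for n in("top","scene"):
    c=read_camera(n);cv2.imwrite(f"pics/{n}0.png",c["color"]);R=cv2.Rodrigues(c["rvec"])[0];print(n,c["fx"],c["cx"],c["cy"],-R.T@c["tvec"].ravel(),R.round(3).tolist())
o=get_obs();print(o)
E
```

```text
pics
top 623.3092559995504 315.1683876795061 247.53146649880358 [0.3166099  0.01478965 1.07363914] [[0.012, -1.0, 0.002], [-0.984, -0.012, -0.176], [0.177, 0.001, -0.984]]
scene 535.6593794887691 309.22431690677644 241.09918120872746 [1.00638842 0.07641791 0.94915634] [[-0.163, 0.987, 0.008], [0.855, 0.146, -0.497], [-0.492, -0.075, -0.868]]
{'t': 0.1, 'q': array([ 1.18790969,  0.47774006,  0.02235721,  1.55634399, -0.01150319,
        1.10930151, -0.08310589]), 'joint_vel': array([-0.00155193, -0.00064176,  0.00025179, -0.00321968,  0.00014883,
       -0.00091978, -0.00104877]), 'joint_torque': array([ 4.47326587e-03, -5.97759748e+01,  1.61406722e+00, -2.81955385e+01,
        1.28859075e-02,  5.03716234e-03, -1.09596138e-05]), 'eef_pos': array([ 0.18299285, -0.64916919,  0.23041168]), 'tool_rot': array([-8.13474786e-04,  9.90576042e-01,  1.36961355e-01, -1.75853330e-04]), 'contact_force': array([ 1.53379692,  0.54841802, -0.07635932]), 'torque': array([-2.66183970e-02,  5.75956329e-06,  3.04188196e-02]), 'grasp_force': 0.0, 'gripper_width': 1.0000983614803935}
```

View pics/top0.png

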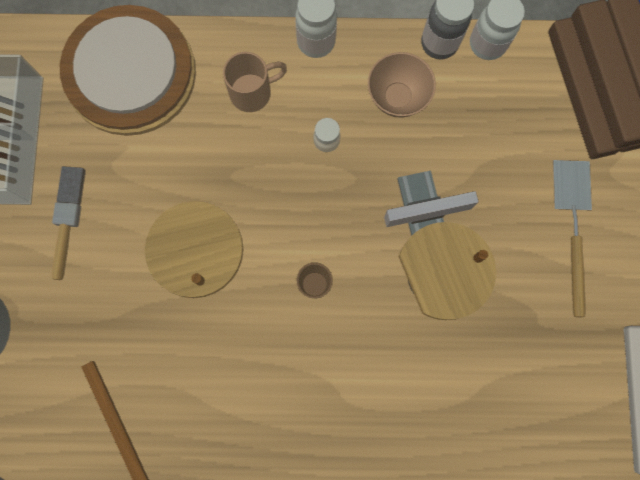

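View pics/scene0.png

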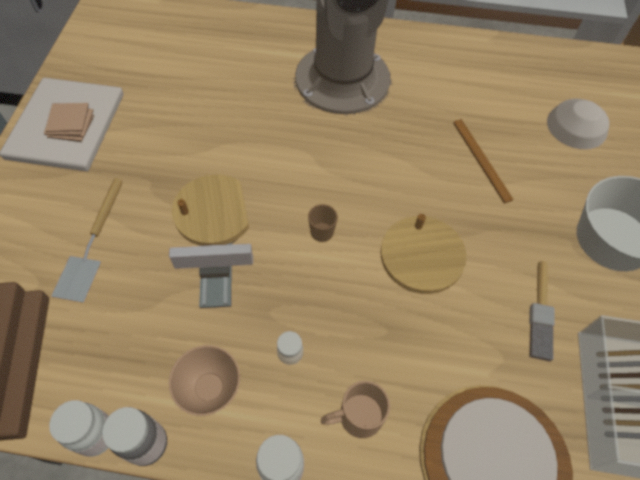

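The top view shows the flat-edged bat centred near (450,270). Its peg is at (481,256), its flat is on the left near (405,275), and the bar is at (432,208). The cup is at (314,280), the round bat at (194,250) and the round bat's peg at (198,280). The scene view agrees, with the bat at (211,210), its peg at (183,206) and the bar at (212,256).

```bash
cat > h.py <<'E'
import cv2, numpy as np
from station import *
def cast(c,uv,z):
    K=np.array([[c["fx"],0,c["cx"]],[0,c["fy"],c["cy"]],[0,0,1]])
    R=cv2.Rodrigues(np.asarray(c["rvec"]))[0];o=-R.T@np.ravel(c["tvec"])
    uv=np.atleast_2d(np.asarray(uv,float));d=(np.c_[uv,np.ones(len(uv))]@np.linalg.inv(K).T)@R
    return (o+d*((z-o[2])/d[:,2])[:,None])[:,:2]
E
python3 - <<'E'
from h import *
for n,x,y in(("top",375,160),("scene",150,155)):
    c=read_camera(n);im=c["color"]
    cv2.imwrite(f"pics/{n}1.png",cv2.resize(im[y:y+165,x:x+130],None,fx=3.6,fy=3.6,interpolation=cv2.INTER_CUBIC))
    hsv=cv2.cvtColor(im,cv2.COLOR_BGR2HSV)
    # bar: low saturation
    m=np.zeros(im.shape[:2],np.uint8);m[y:y+165,x:x+130]=((hsv[...,1]<50)[y:y+165,x:x+130])*255
    for v in(130,150,165): 
        k,_=cv2.findContours(m&((hsv[...,2]>v)*255).astype(np.uint8),0,2)
        k=max(k,key=cv2.contourArea);r=cv2.minAreaRect(k);print(n,v,r,cast(c,cv2.boxPoints(r),.085).round(4).tolist())
    # pegs: dark
    m=((hsv[...,2]<110)*255).astype(np.uint8);num,l,s,ce=cv2.connectedComponentsWithStats(m)
    for i in range(1,num):
        if 20<s[i,4]<1500 and 120<ce[i,1]<330: print("dark",ce[i].round(1),s[i],cast(c,ce[i],.1).round(4))
E
```

```text
top 130 ((432.2273864746094, 205.5686492919922), (11.44591999053955, 90.73493194580078), 77.98851776123047) [[0.5585, -0.1003], [0.5921, -0.246], [0.5732, -0.2493], [0.5398, -0.104]]
top 150 ((438.6877746582031, 204.20973205566406), (9.638339042663574, 74.17330932617188), 77.90524291992188) [[0.5624, -0.1244], [0.59, -0.2436], [0.5742, -0.2464], [0.5466, -0.1275]]Traceback (most recent call last):
  File "<stdin>", line 10, in <module>
ValueError: max() iterable argument is empty
```

View pics/top1.png

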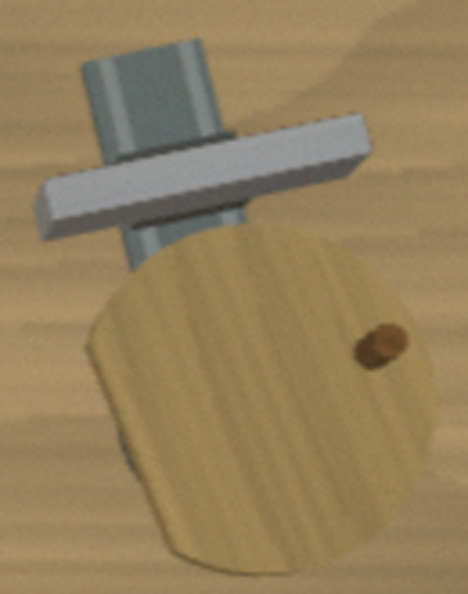

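The crop shows the bar top as a clean rectangle. The flat's edge runs from crop (90,345) to (170,545), the peg top is at crop (391,341), and the rim runs along the right side.

```bash
python3 - <<'E'
from h import *
from scipy.optimize import least_squares
c=read_camera("top")
U=lambda p:(np.array(p,float)+.5)/3.6-.5+[375,160]
rim=cast(c,U([(250,225),(300,233),(350,260),(400,310),(425,360),(433,410),(425,460),(390,520),(340,555)]),.068)
f=least_squares(lambda p:np.hypot(*(rim-p).T)-.08,[.46,-.2]);C=f.x
peg=cast(c,U([(391,341)]),.103)[0]
fl=cast(c,U([(90,345),(170,545)]),.068);d=fl[1]-fl[0]
n=np.array([d[1],-d[0]])/np.hypot(*d);n*=np.sign(n@(fl[0]-C))
ang=lambda v:np.degrees(np.arctan2(v[1],v[0]))
print("C",C,f.fun.round(4)*1,"peg",peg,np.hypot(*(peg-C)),"bat angle by peg",ang(C-peg),"by flat",ang(n),n@(fl[0]-C))
F=np.array([[.5398,-.104],[.5732,-.2493]]);y=F[0]-F[1];x=np.array([y[1],-y[0]])/np.hypot(*y);m=F.mean(0)
print("bar mid",m,"ang",ang(x),"bar x, y rel C",x@(m-C),(m-C)@[-x[1],x[0]])
E
```

```text
C [ 0.46172169 -0.19707851] [ 0.0005  0.0003 -0.001  -0.0008  0.0001  0.0007  0.0007  0.0003 -0.0011] peg [ 0.48304049 -0.25023744] 0.0572744558304448 bat angle by peg 111.85270403048185 by flat 111.04932676508761 0.06068196113105045
bar mid [ 0.5565  -0.17665] ang 12.945648514073998 bar x, y rel C 0.09694585672610163 -0.0013235923382213764
```

Request:
jog_arm --moves '[0.83,-0.63,0,0,0,0,0.5,0.83,-0.63,0,0,0,0,0.5,0.83,-0.63,0,0,0,0,0.5,0.83,-0.63,0,0,0,0,0.5,0.83,-0.63,0,0,0,0,0.5,0.83,-0.63,0,0,0,0,0.5,0.83,-0.63,0,0,0,0,0.5,0.83,-0.63,0,0,0,0,0.5]' --grip_force 20

```text
t: 0.87
eef_pos: [0.2841, -0.5156, 0.2312]
tool_rot: [-0.0, 0.991, 0.137, -0.0]
contact_force: [0.0, 0.3, -0.2]
gripper_width: 0.498
grasp_force: 0.0
```

Request:
jog_arm --moves '[0.83,-0.63,0,0,0,0,0.5,0.83,-0.63,0,0,0,0,0.5,0.83,-0.63,0,0,0,0,0.5,0.83,-0.63,0,0,0,0,0.5,0.83,-0.63,0,0,0,0,0.5,0.83,-0.63,0,0,0,0,0.5,0.83,-0.63,0,0,0,0,0.5,0.83,-0.63,0,0,0,0,0.5]'

```text
t: 1.53
eef_pos: [0.3845, -0.3827, 0.2313]
tool_rot: [-0.0, 0.991, 0.137, -0.0]
contact_force: [-0.1, 0.0, 0.5]
gripper_width: 0.506
grasp_force: 0.0
```

Request:
jog_arm --moves '[0.83,-0.63,0,0,0,0,0.5,0.83,-0.63,0,0,0,0,0.5,0.83,-0.63,0,0,0,0,0.5,0.83,-0.63,0,0,0,0,0.5,0.83,-0.63,0,0,0,0,0.5,0.83,-0.63,0,0,0,0,0.5,0.83,-0.63,0,0,0,0,0.5,0.83,-0.63,0,0,0,0,0.5]'

```text
t: 2.2
eef_pos: [0.485, -0.2497, 0.2313]
tool_rot: [0.0, 0.991, 0.137, -0.0]
contact_force: [0.2, 0.3, 0.3]
gripper_width: 0.502
grasp_force: 0.0
```

Request:
jog_arm --moves '[0,0,0,0,0,-1,0.5,0,0,0,0,0,-1,0.5,0,0,0,0,0,-1,0.5,0,0,0,0,0,-1,0.5,0,0,0,0,0,-1,0.5,0,0,0,0,0,-1,0.5,0,0,0,0,0,-1,0.5,0,0,0,0,0,-1,0.5]'

```text
t: 2.87
eef_pos: [0.4844, -0.2505, 0.2312]
tool_rot: [-0.0, 0.914, 0.406, -0.0]
contact_force: [1.0, -0.9, -0.2]
gripper_width: 0.497
grasp_force: 0.0
```

Request:
jog_arm --moves '[0,0,0,0,0,-1,0.5,0,0,0,0,0,-1,0.5,0,0,0,0,0,-1,0.5,0,0,0,0,0,-1,0.5,0,0,0,0,0,-1,0.5,0,0,0,0,0,-1,0.5,0,0,0,0,0,-1,0.5,0,0,0,0,0,-1,0.5]'

```text
t: 3.53
eef_pos: [0.4844, -0.2506, 0.2311]
tool_rot: [-0.0, 0.766, 0.642, -0.0]
contact_force: [0.1, -0.9, 0.2]
gripper_width: 0.502
grasp_force: 0.0
```

Request:
jog_arm --moves '[0,0,0,0,0,-1,0.5,0,0,0,0,0,-1,0.5,0,0,0,0,0,-1,0.5,0,0,0,0,0,-1,0.5,0,0,0,0,0,-1,0.5,0,0,0,0,0,-1,0.5,0,0,0,0,0,-1,0.5,0,0,0,0,0,-1,0.5]'

```text
t: 4.2
eef_pos: [0.4844, -0.2506, 0.2312]
tool_rot: [-0.0, 0.56, 0.829, -0.0]
contact_force: [0.4, -0.1, -0.7]
gripper_width: 0.504
grasp_force: 0.0
```

```bash
python3 - <<'E'
from h import *
o=get_obs();print(o["q"].round(2),o["eef_pos"],o["tool_rot"].round(3))
c=read_camera("top");cv2.imwrite("pics/top2.png",c["color"][130:330,330:560].repeat(3,0).repeat(3,1)[:600])
E
```

```text
[ 0.76  0.3  -0.48  1.84  0.16  1.03  0.6 ] [ 0.48441624 -0.25056974  0.23116738] [-0.     0.56   0.829 -0.   ]
```

View pics/top2.png

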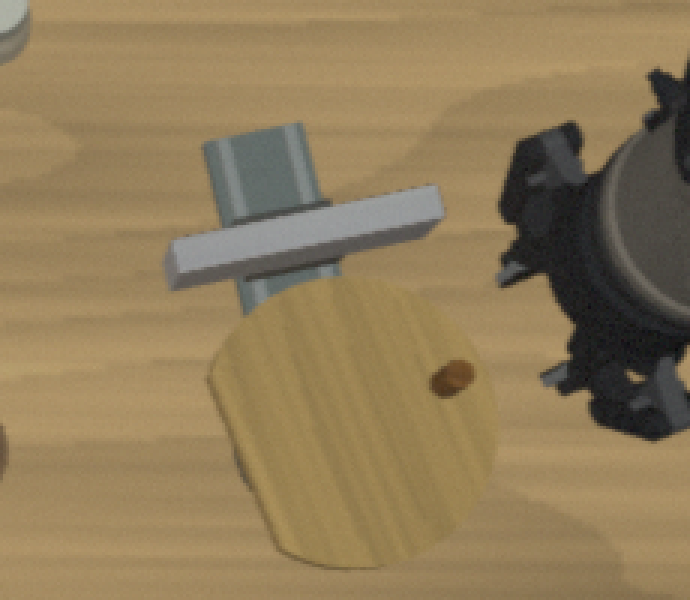

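The picture shows the gripper hovering over the peg side at crop (540,330), raised as expected by parallax. The bat, bar and peg have not moved.

Request:
jog_arm --moves '[0,0,1,0,0,0,0.5,0,0,1,0,0,0,0.5,0,0,1,0,0,0,0.5,0,0,1,0,0,0,0.5,0,0,1,0,0,0,0.5,0,0,1,0,0,0,0.5,0,0,1,0,0,0,0.5,0,0,0.75,0,0,0,0.5]'

```text
t: 4.92
eef_pos: [0.4839, -0.2504, 0.0747]
tool_rot: [-0.001, 0.562, 0.827, -0.0]
contact_force: [-1.1, -0.4, 0.3]
gripper_width: 0.497
grasp_force: 0.0
```

Request:
jog_arm --moves '[0,0,0,0,0,0,0.4,0,0,0,0,0,0,0.35,0,0,0,0,0,0,0.3,0,0,0,0,0,0,0.25,0,0,0,0,0,0,0.2,0,0,0,0,0,0,0.15,0,0,0,0,0,0,0.15,0,0,0,0,0,0,0.15]' --grip_force 20

```text
t: 5.58
eef_pos: [0.4851, -0.251, 0.0774]
tool_rot: [0.001, 0.561, 0.828, -0.0]
contact_force: [-2.7, -1.0, 6.2]
gripper_width: 0.174
grasp_force: 20.6
```

Request:
jog_arm --moves '[0.007,-0.2,-0.1,0,0,1,0.15,0.007,-0.2,0,0,0,1,0.15,0.007,-0.2,0,0,0,1,0.15,0.007,-0.2,0,0,0,1,0.15,0.007,-0.2,0,0,0,1,0.15,0.007,-0.2,0,0,0,1,0.15,0.007,-0.2,0,0,0,1,0.15,0.007,-0.2,0,0,0,1,0.15]'

```text
t: 6.25
eef_pos: [0.4529, -0.2544, 0.0776]
tool_rot: [0.0, 0.769, 0.639, 0.0]
contact_force: [3.1, -3.3, -12.0]
gripper_width: 0.176
grasp_force: 21.2
```

```bash
python3 - <<'E'
from h import *
o=get_obs();r=o["tool_rot"];print(o["contact_force"],o["torque"],2*np.degrees(np.arctan2(r[2],r[1])),np.hypot(*(o["eef_pos"][:2]-[.4617,-.1971])), o["gripper_width"])
c=read_camera("top");cv2.imwrite("pics/top3.png",c["color"][130:330,330:560].repeat(3,0).repeat(3,1)[:600])
E
```

```text
[  3.12835498  -3.27630347 -11.95611332] [-0.68109357 -0.61237145 -0.11622583] 79.48087583425152 0.05801353568022715 0.17648932070492868
```

View pics/top3.png

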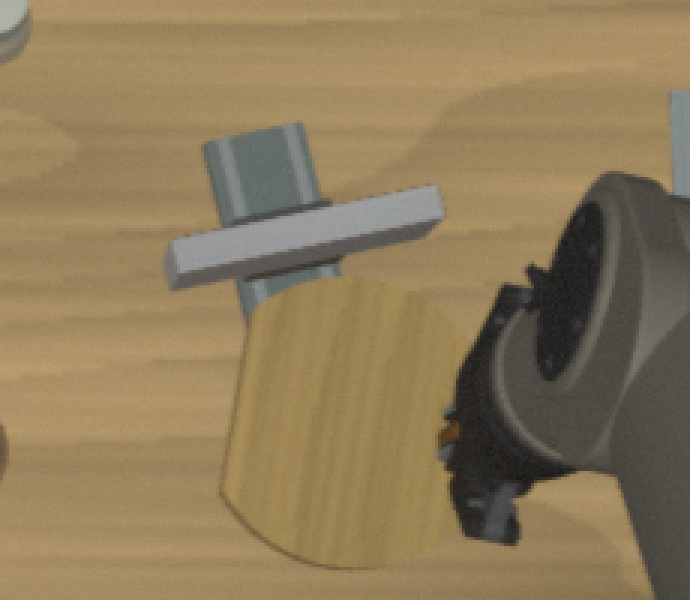

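The bat turned 32° with the tool. The flat now runs from crop (248,318) to (222,490), and the bar is unmoved.

Request:
jog_arm --moves '[0.007,-0.2,0.05,0,0,1,0.15,0.007,-0.2,0,0,0,1,0.15,0.007,-0.2,0,0,0,1,0.15,0.007,-0.2,0,0,0,1,0.15,0.007,-0.2,0,0,0,1,0.15,0.007,-0.2,0,0,0,1,0.15,0.007,-0.2,0,0,0,1,0.15,0.007,-0.2,0,0,0,1,0.15]'

```text
t: 6.97
eef_pos: [0.425, -0.2407, 0.0775]
tool_rot: [0.001, 0.915, 0.403, 0.0]
contact_force: [1.1, -3.7, -4.8]
gripper_width: 0.18
grasp_force: 21.8
```

Request:
jog_arm --moves '[0.007,-0.2,0,0,0,1,0.15,0.007,-0.2,0,0,0,1,0.15,0.007,-0.2,0,0,0,1,0.15,0.007,-0.2,0,0,0,1,0.15,0.007,-0.2,0,0,0,1,0.15,0.007,-0.2,0,0,0,1,0.15,0.007,-0.2,0,0,0,1,0.15,0.007,-0.2,0,0,0,1,0.15]'

```text
t: 7.63
eef_pos: [0.4083, -0.2137, 0.0775]
tool_rot: [0.001, 0.991, 0.135, 0.0]
contact_force: [0.9, -4.9, -5.8]
gripper_width: 0.178
grasp_force: 21.8
```

```bash
python3 - <<'E'
from h import *
o=get_obs();r=o["tool_rot"];d=[.4617,-.1971]-o["eef_pos"][:2];print(o["contact_force"],o["eef_pos"],2*np.degrees(np.arctan2(r[2],r[1])),np.hypot(*d),np.degrees(np.arctan2(d[1],d[0])),o["q"].round(2))
c=read_camera("scene");cv2.imwrite("pics/scene3.png",c["color"][130:330,130:360].repeat(3,0).repeat(3,1)[:600])
E
```

```text
[ 0.86448302 -4.92042613 -5.81463406] [ 0.40831953 -0.21373432  0.07751423] 15.56606662970291 0.05591220621710653 17.307975700201734 [ 0.37  0.36 -0.03  2.18  0.02  0.6  -0.97]
```

View pics/scene3.png

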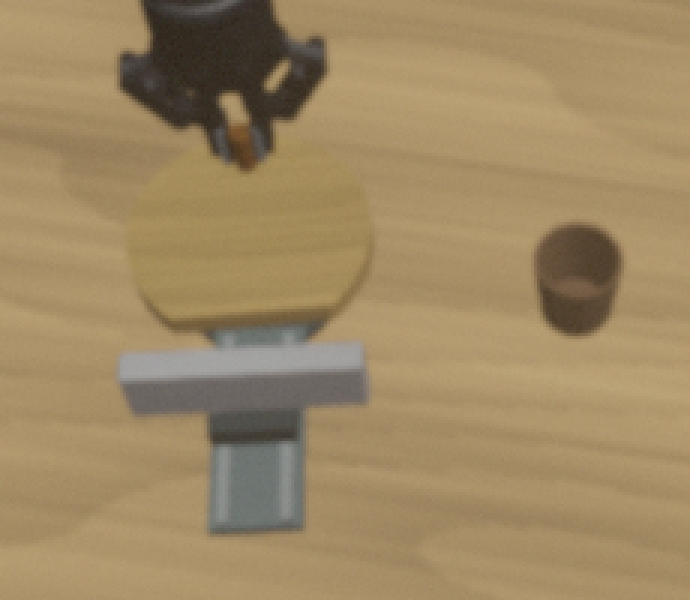

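The scene view shows the flat at crop (165,322)–(330,308), now facing the bar at crop (120,358)–(362,345), with about 3° left to turn. The cup at crop (577,280) is standing undisturbed. I'll finish the turn, release and lift.

Request:
jog_arm --moves '[0,-0.15,0,0,0,0.7,0.15,0,0,0,0,0,0,0.15,0,0,0,0,0,0,0.15,0,0,0,0,0,0,0.25,0,0,0,0,0,0,0.35,0,0,0,0,0,0,0.5,0,0,0,0,0,0,0.5,0,0,0,0,0,0,0.5]'

```text
t: 8.35
eef_pos: [0.4075, -0.2098, 0.0774]
tool_rot: [-0.0, 0.994, 0.113, 0.0]
contact_force: [-0.2, 0.8, 0.4]
gripper_width: 0.501
grasp_force: 0.0
```

Request:
jog_arm --moves '[0,0,-0.5,0,0,0,0.5,0,0,-1,0,0,0,0.5,0,0,-1,0,0,0,0.5,0,0,-1,0,0,0,0.5,0,0,-1,0,0,0,0,0,0,-1,0,0,0,0,0,0,0,0,0,0,0,0,0,0,0,0,0,0]'

```text
t: 9.02
eef_pos: [0.4081, -0.2102, 0.1888]
tool_rot: [0.001, 0.994, 0.113, 0.001]
contact_force: [-1.0, -0.3, -0.8]
gripper_width: -0.0
grasp_force: 0.0
```

```bash
python3 - <<'E'
from h import *
o=get_obs();r=o["tool_rot"];a=2*np.arctan2(r[2],r[1]);print(o["eef_pos"],np.degrees(a),o["gripper_width"])
# bar outside: stand-off point, TCP 145mm out from axis along bar x
x=np.array([.9746,.2240]);t=np.array([.4617,-.1971])+.150*x;d=t-o["eef_pos"][:2]
print("target",t,"in tool axes /20mm",d@[np.cos(a),np.sin(a)]/.02,d@[np.sin(a),-np.cos(a)]/.02)
E
```

```text
[ 0.40809235 -0.21018914  0.18884904] 12.953907306996586 -0.00041612748032742174
target [ 0.60789 -0.1635 ] in tool axes /20mm 10.258955670898931 -0.03564341026350733
```

Request:
jog_arm --moves '[1,0,0,0,0,0,0,1,0,0,0,0,0,0,1,0,0,0,0,0,0,1,0,0,0,0,0,0,1,0,0,0,0,0,0,1,0,0,0,0,0,0,1,0,0,0,0,0,0,1,0,0,0,0,0,0]'

```text
t: 9.68
eef_pos: [0.5634, -0.1736, 0.1861]
tool_rot: [-0.0, 0.994, 0.113, -0.001]
contact_force: [-0.6, 0.4, -0.0]
gripper_width: -0.001
grasp_force: 0.0
```

Request:
jog_arm --moves '[1,0,0,0,0,0,0,1,0,0,0,0,0,0,0.25,0,0,0,0,0,0,0,0,1,0,0,0,0,0,0,1,0,0,0,0,0,0,1,0,0,0,0,0,0,1,0,0,0,0,0,0,0,0,0,0,0]'

```text
t: 10.35
eef_pos: [0.603, -0.1635, 0.1025]
tool_rot: [-0.001, 0.994, 0.113, -0.004]
contact_force: [-0.4, -0.5, -0.5]
gripper_width: 0.003
grasp_force: 0.0
```

```bash
python3 - <<'E'
from h import *
o=get_obs();print(o["eef_pos"],(o["eef_pos"][:2]-[.4617,-.1971])@np.array([[.9746,-.224],[.2240,.9746]]),o["q"].round(2))
c=read_camera("scene");cv2.imwrite("pics/scene4.png",c["color"][130:330,130:360].repeat(3,0).repeat(3,1)[:600])
E
```

```text
[ 0.60301224 -0.1635268   0.10252825] [0.1452433 0.0010665] [ 0.2   0.54 -0.04  1.78  0.03  0.83 -1.2 ]
```

View pics/scene4.png

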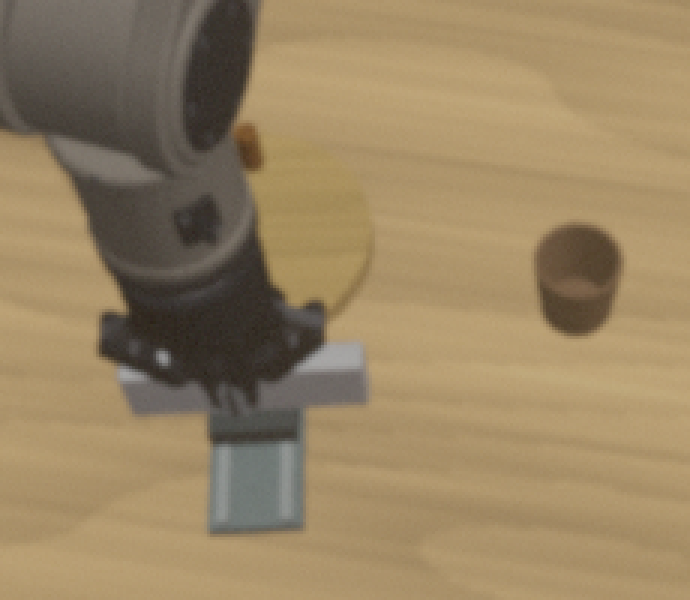

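The fingers, at crop (235,400), are beyond the bar's outer face and above the carriage.

Request:
jog_arm --moves '[0,0,0.8,0,0,0,0,0,0,0.8,0,0,0,0,0,0,0.6,0,0,0,0,0,0,0,0,0,0,0,-0.2,0,0,0,0,0,0,-0.2,0,0,0,0,0,0,-0.2,0,0,0,0,0,0,-0.2,0,0,0,0,0,0]'

```text
t: 11.07
eef_pos: [0.5915, -0.168, 0.0643]
tool_rot: [0.0, 0.994, 0.113, 0.001]
contact_force: [0.4, -0.3, 0.5]
gripper_width: 0.002
grasp_force: 0.0
```

Request:
jog_arm --moves '[-0.2,0,0,0,0,0,0,-0.2,0,0,0,0,0,0,-0.2,0,0,0,0,0,0,-0.2,0,0,0,0,0,0,-0.2,0,0,0,0,0,0,0,0,0,0,0,0,0,0,0,0,0,0,0,0,0,0,0,0,0,0,0]'

```text
t: 11.73
eef_pos: [0.5713, -0.1721, 0.0629]
tool_rot: [-0.0, 0.994, 0.113, -0.001]
contact_force: [-0.1, -0.5, -0.2]
gripper_width: 0.001
grasp_force: 0.0
```

```bash
cat > bar.py <<'E'
from h import *
o=get_obs();C=np.array([.4617,-.1971]);B=np.array([[.9746,-.224],[.2240,.9746]])
print(o["eef_pos"],(o["eef_pos"][:2]-C)@B,o["contact_force"].round(1))
import sys
c=read_camera("top");cv2.imwrite(f"pics/{sys.argv[1]}.png",c["color"][130:330,330:560].repeat(3,0).repeat(3,1)[:600])
E
python3 bar.py top5
```

```text
[ 0.57130503 -0.17205856  0.06294108] [ 0.11243035 -0.00014614] [-0.1 -0.5 -0.2]
```

View pics/top5.png

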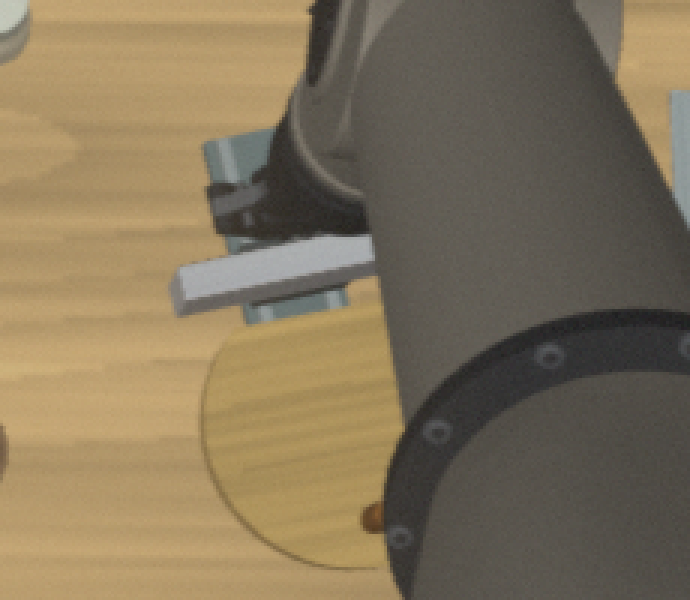

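The bar has moved about 13 mm toward the flat; its near end went from crop (165,260) to (175,285). The flat is parallel to it and about 21 mm remains.

Request:
jog_arm --moves '[-0.2,0,0,0,0,0,0,-0.2,0,0,0,0,0,0,-0.2,0,0,0,0,0,0,-0.15,0,0,0,0,0,0,-0.15,0,0,0,0,0,0,0,0,0,0,0,0,0,0,0,0,0,0,0,0,0,0,0,0,0,0,0]'

```text
t: 12.45
eef_pos: [0.5541, -0.1764, 0.0633]
tool_rot: [0.0, 0.994, 0.113, -0.0]
contact_force: [0.4, 0.4, -1.0]
gripper_width: -0.003
grasp_force: 0.1
```

Request:
jog_arm --moves '[-0.05,0,0,0,0,0,0,0,0,0,0,0,0,0,-0.05,0,0,0,0,0,0,0,0,0,0,0,0,0,0,0,0,0,0,0,0,0,0,0,0,0,0,0,0,0,0,0,0,0,0,0,0,0,0,0,0,0]'

```text
t: 13.12
eef_pos: [0.5539, -0.1764, 0.0635]
tool_rot: [0.0, 0.994, 0.113, 0.001]
contact_force: [4.6, 0.4, -3.6]
gripper_width: -0.001
grasp_force: 2.6
```

```bash
python3 bar.py top6
```

```text
[ 0.55392875 -0.17639878  0.06348277] [ 0.09452322 -0.00048383] [ 4.6  0.4 -3.6]
```

The force is rising while the tool is stopped, so the bar looks flush. I'll back off, lift clear and check.

Request:
jog_arm --moves '[0.5,0,0,0,0,0,0,0.5,0,0,0,0,0,0,0,0,0,0,0,0,0,0,0,-1,0,0,0,0,0,0,-1,0,0,0,0,0,0,-1,0,0,0,0,0,0,-1,0,0,0,0,0,0,-1,0,0,0,0]'

```text
t: 13.83
eef_pos: [0.5717, -0.172, 0.1641]
tool_rot: [-0.0, 0.994, 0.113, -0.001]
contact_force: [0.3, -0.5, 0.2]
gripper_width: 0.002
grasp_force: 0.0
```

Request:
jog_arm --moves '[1,1,-1,0,0,0,0,1,1,-1,0,0,0,0,1,1,0,0,0,0,0,1,1,0,0,0,0,0,1,1,0,0,0,0,0,0,1,0,0,0,0,0,0,1,0,0,0,0,0,0,1,0,0,0,0,0]'

```text
t: 14.5
eef_pos: [0.7055, -0.3061, 0.2026]
tool_rot: [-0.0, 0.994, 0.113, -0.001]
contact_force: [-0.5, -0.4, 0.4]
gripper_width: -0.002
grasp_force: 0.0
```

Request:
jog_arm --moves '[0,1,0,0,0,0,0,0,1,0,0,0,0,0,0,1,0,0,0,0,0,0,1,0,0,0,0,0,0,1,0,0,0,0,0,0,0,0,0,0,0,0,0,0,0,0,0,0,0,0,0,0,0,0,0,0]'

```text
t: 15.17
eef_pos: [0.7277, -0.402, 0.2027]
tool_rot: [-0.001, 0.994, 0.113, -0.0]
contact_force: [0.2, -0.2, -0.5]
gripper_width: -0.001
grasp_force: 0.0
```

```bash
python3 bar.py top7; python3 - <<'E'
from h import *
c=read_camera("top");hsv=cv2.cvtColor(c["color"],cv2.COLOR_BGR2HSV);m=np.zeros((480,640),np.uint8)
m[170:300,375:505]=(((hsv[...,1]<50)&(hsv[...,2]>130))*255)[170:300,375:505]
k=max(cv2.findContours(m,0,2)[0],key=cv2.contourArea);b=cast(c,cv2.boxPoints(cv2.minAreaRect(k)),.085)
B=np.array([[.9746,-.224],[.2240,.9746]]);print(((b-[.4617,-.1971])@B).round(4))
E
```

```text
[ 0.72770642 -0.40202097  0.20271314] [ 0.21334756 -0.25930141] [ 0.2 -0.2 -0.5]
[[ 0.0828  0.074 ]
 [ 0.0827 -0.0772]
 [ 0.0637 -0.0762]
 [ 0.0639  0.0746]]
```

View pics/top7.png

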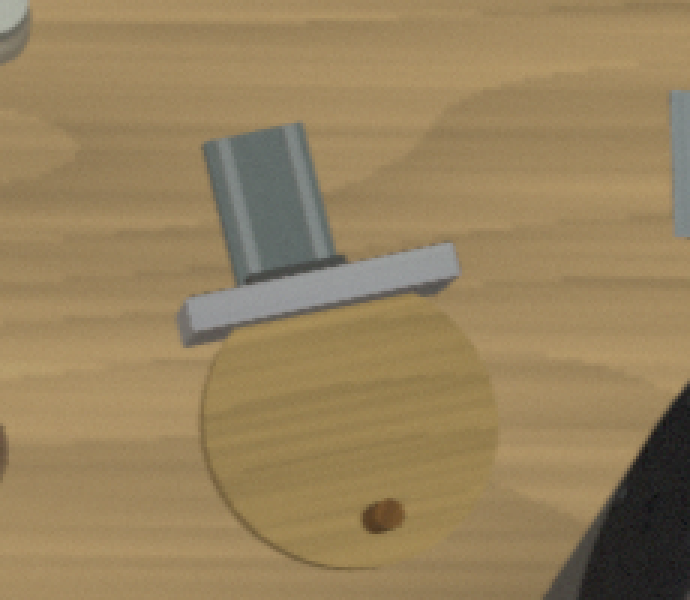

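The bar lies flush along the flat. Its face measures about 63–64 mm from the axis, the peg is on the opposite side at crop (383,515), and the arm is clear.

```bash
python3 -c "
from station import *
print(hand_in())"
```

```text
the job is handed in; nothing more can be done
None
```

I turned the bat until its flat faced the bar and slid the bar in flush (face about 64 mm from the bat's axis by camera); the arm never went near the round bat or the cup, and the job was handed in at about 15 s, with no verdict returned.

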